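Wind the loaded tube carriage up to the camera stop

TASK

Stand the blue tube rack flat inside the yellow-rimmed tray of the sliding carriage and let go of it. Then wind the handwheel clockwise (seen from above) by its red crank handle until the carriage touches the red camera stop, and let go; move the carriage only with the handwheel, and leave everything else on the bench where it stands.

Things in the scene. Friction and masses are not known exactly. Their poses are not given: they have to be found in the camera images.
- rack_center (a point): centre, half-way up, of the loose blue tube rack with six white caps: 130 mm long (its own y axis), 44 mm wide (its x), 68 mm tall with the caps, about 0.3 kg. It stands upright on the bench (this point 34 mm above its underside). The full 44 x 130 mm outline is solid from 25 to 50 mm above the underside, which is where to grip it across its width; below that are open sides and a 6 mm foot plate, above it the 17 mm wide caps. Either way round is fine
- nest (a point): middle of the floor of the carriage's tray, which the rack's underside must stand on; about 43 mm above the bench. The tray is 138 mm long inside (along this y) by 52 mm wide (x), with a yellow rim 6 mm thick and 12 mm high all round, so the rack has 4 mm of play on each side. z is up; the carriage travels along -y towards the stop
- carriage_nose (a point): middle of the front face of the small black bumper at the carriage's end that faces the stop; axes as the tray's
- stop_face (a point): middle of the contact face of the fixed red stop block (which carries a white camera) on the same slide; its y axis points along the slide, back towards the carriage. The bumper meets this point squarely: their distance is the travel still to go, 45 to 122 mm at the start. The camera beside it tops out 117 mm above the bench
- wheel_axis (a point): centre of the upper face of the aluminium handwheel (dark face inside its rim), 120 mm across, lying level with a vertical axis, about 100 mm above the bench; it stands on a grey gearbox beside the slide, on the robot's side
- crank_grip (a point): middle of the height of the red crank handle, an upright round grip 24 mm across that stands 55 mm tall on the wheel's face, 46 mm from the wheel's axis; this point is 30 mm above the wheel's face and travels round with the wheel; its top is about 155 mm above the bench, the tallest thing between rack and tray, so pass well over it. The grip spins freely on its pin, so a gripper may hold it without turning
- handwheel (a joint): angle of the handwheel in rad; grows clockwise seen from above. One clockwise turn moves the carriage 45 mm towards the stop (7.16 mm per rad). About 5 N at the crank keeps it turning; it stays where it is left, and turns no further once the carriage is on the stop
- jar: small white plastic jar, 56 mm across, 70 mm tall; origin under its foot
- blue_cap_bottle: glass bottle with blue cap, 72 mm across, 160 mm tall; origin under its foot
- amber_bottle: amber bottle with black cap, 60 mm across, 130 mm tall; origin under its foot
- beaker: clear beaker, 72 mm across, 90 mm tall; origin under its foot
- tip_box: closed green pipette-tip box with pale lid, 87 x 124 x 80 mm; origin under its foot
- spare_rack: orange tube rack with yellow caps, same form as the blue one but not the one wanted; origin under its foot
- rack: the same blue rack; origin at the middle of its underside
- carriage: the aluminium carriage with its tray; origin at the middle of its underside, 15 mm below the tray's floor
Not all that is in view belongs to the job. What is meant by the rack is not green or turquoise, and is the smaller of those in its own colour.

How it is judged:
On the way, in this order (a step that is already met when the one before it is completed fails the run):
1. the blue rack stands flat in the carriage's tray, released (horizontal distance between rack_center and nest below 0.008 m and z of rack_center in the frame of nest below 0.0365 m and angle between the y axis of rack_center and the y axis of nest, either way round below 0.13 rad and angle between rack_center's own z axis and vertical below 0.05 rad and contact force between the fingers and rack below 0.5 N), for 0.2 s.
2. the carriage touches the stop with the rack in its tray (horizontal distance between rack_center and nest below 0.008 m and z of rack_center in the frame of nest below 0.0365 m and angle between the y axis of rack_center and the y axis of nest, either way round below 0.13 rad and angle between rack_center's own z axis and vertical below 0.05 rad and y of carriage_nose in the frame of stop_face below 0.002 m), for 0.2 s.
At the end, for the whole second after the job is handed in: the blue rack stands flat in the tray (its middle within 8 mm of the tray's middle, standing on the floor within 2.5 mm, aligned within 0.13 rad), the carriage's bumper is on the stop (gap under 2 mm), rack and wheel are at rest and released (all of step 2 and linear speed of rack below 0.02 m/s and velocity of joint handwheel between -0.05 and 0.05 rad/s); the robot touches nothing.
It fails at once if the carriage is pushed directly instead of by the handwheel (over 15 N on it) (contact force between any of the fingers, the arm and carriage above 15 N).
It fails at once if another thing on the bench is shifted by more than 30 mm (distance of any of jar, blue_cap_bottle, amber_bottle, beaker, tip_box, spare_rack from where it was at the start of the episode above 0.03 m).
It also fails if it takes over 72 s, if anything falls off the work surface, if the arm or the gripper's body presses on something with over 40 N, if the wrist force passes 120 N, or if a joint passes its speed limit or range.

ROBOT

A 6-joint arm with a two-finger parallel gripper is mounted at the origin on the work surface. World frame = base frame: x ahead of the robot, y to its left, z up, the work surface at z = 0. Lengths are in m, angles in rad, forces in N, time in s.
With the tool pointing down it reaches from about 0.35 to 0.975 m from the base axis. Payload 4.9 kg.
Tool frame: the origin (TCP) lies midway between the tips of the shut fingers; the grasp point (between the pads) lies behind it (manip.tcp_to_grasp is the z of the grasp point in the tool frame, in m); z points along the fingers, y is the direction in which the jaws open and shut (so a half turn about z gives the same grasp; the last joint's range is limited). The gripper opens to 85 mm and grips with 20 to 120 N. Pads are 22 mm wide; open, the fingers measure 114 mm over their backs; the gripper's body (76 mm by 85 mm) begins 54 mm behind the grasp point. The pads swing forward as they close: fully open they stand 13 mm farther back than shut.
Start: joints at [-1.221, 0.053, 1.613, -0, 1.476, -0.119], TCP at [0.282, -0.558, 0.231] pointing down, gripper open.
Joint ranges: [-3.01, 3.01], [-1.01, 2.22], [0.06, 2.58], [-1.02, 4.17], [0.09, 2.62], [-3.14, 3.14]. Speed limits (rad/s): [2.57, 2.57, 3.14, 3.14, 3.14, 3.14].

INTERFACE

Orientations are given as a unit quaternion [w, x, y, z].
In Python, from plant import status, vision, order, regions_of, manip gives the robot as it stands. The module is installed in compiled form; this text tells all that it offers.
- The arm moves only by the shell command python3 -m crank 'ROWS'. ROWS is JSON, one flat list of numbers, 5 for each row, row after row: the shift along the tool's x, y, z in mm, then the turn about the tool's z in degrees, then the opening in per cent of the stroke, from 0 (shut) to 100 (fully open). In form: [tx, ty, tz, yaw, fingers, tx, ty, tz, yaw, fingers, ...]. A call has exactly 10 rows; each row is the pose to reach, as a shift and turn from the pose commanded when the call began, along the tool's axes at that moment; what a row does not reach only later rows make up. A row lasts 1/10 s, in which the tool goes at most 50 mm and 8.59 degrees, less where a joint would pass 70% of its speed; a pose out of reach is approached as far as the arm can. A call with a gripper value outside its range is refused whole. The fingers move at their own pace and stop on an object; the grip force is fixed at half the most. Time passes only in rows, so rows that repeat a pose let the fingers close, or fill a call up. It gives the time, the measured TCP pose, the force and the opening at its end, in the units of the state.
- status.state(): the state, without advancing time (a new reading comes with each control period).
- vision.grab_frame(name): name is "scene" or "top" or "wrist"; returns (picture, depth): 384x512x3 uint8, red, green, blue; 384x512 float32, m along the optical axis (not along the pixel's ray), 0 where there is no reading.
- vision.get_calibration(name): a dict with "camera_matrix" (3x3 intrinsics, pixels), "R" (3x3) and "t" (3): a world point X has camera coordinates R X + t. Camera axes: x right, y down, z forward; pixel columns grow to the right and rows downward; lengths in m; the calibration is good to about 2 mm. A picture is of the moment at which its call begins: read the wrist's pose just before it. get_calibration takes no time and is no camera call; for the wrist camera it gives the pose at the moment of the call.
- order.job_done(): hands the job in, once; it reports no verdict.
Trained networks look in the newest picture that a camera, given by its name, has taken for a name from the list of things; names that differ only in an ending like _2 or _b are one class to them, and where a whole thing is asked for, a point or a joint stands for the part that bears it (a point fixed in the world has none). Each returns a list of dicts, best first, with "confidence" (0 to 1); they miss things now and then, are a little off and sometimes report something else, mostly with a low value. They report only what shows in the picture. A call takes as long as a camera call. They do not tell look-alikes from the thing itself.
- regions_of(camera, name): "region" (384x512 bool, what is visible of it) and "extent" ([centre column, centre row, width, height] in pixels, round what is visible of it).
The state is a dict: "time": time; "joint_pos": joint angles; "joint_vel": joint speeds; "joint_efforts": joint torques, N m; "tool_pos": TCP position; "tool_rot": TCP orientation; "contact_force": force on the tool from outside, world axes, zero at the start; "ft_torque": the same for the moment, N m; "gripper_width": opening from 0.0 (shut) to 1.0 (fully open).
Only numpy, scipy, OpenCV 4.12 (cv2) and the standard library are available. Lean on these libraries where they do the work, as an engineer would, in place of code of your own. Each camera call takes 0.05 s, during which the arm holds its last target. There are 200 camera calls.

## Working session

There is one attempt and no reset: what is moved stays moved. The work goes in short steps, Python scripts to look and compute and a shell command to move; the robot and the scene stay as the last step left them, time stands still between calls to the robot, and variables do not carry over. Pictures are saved under pics/ and viewed, on a budget of 10 in all, crops included, one or two more only if the job needs it, and the job is handed in when it is done.

```bash
mkdir -p pics; cat > h.py <<'E'
import numpy as np, cv2
from plant import status, vision, order, regions_of, manip
def cloud(cam,d):
    c=vision.get_calibration(cam);K=np.array(c["camera_matrix"]);R=np.array(c["R"]);t=np.array(c["t"])
    v,u=np.mgrid[:384,:512]
    P=np.stack([(u-K[0,2])/K[0,0]*d,(v-K[1,2])/K[1,1]*d,d],-1)
    return (P-t)@R
def save(n,im,s=1.5):
    cv2.imwrite(f"pics/{n}.png",cv2.resize(im[:,:,::-1],None,fx=s,fy=s))
E
python3 - <<'E'
from h import *
print(status.state(), manip.tcp_to_grasp)
ims=[]
for c in("top","scene"):
    im,d=vision.grab_frame(c); P=cloud(c,d); np.savez(c,im=im,d=d,P=P); save(c,im)
    for n in("rack","carriage","stop_face","handwheel","crank_grip","jar","blue_cap_bottle","amber_bottle","beaker","tip_box","spare_rack") if c=="top" else ("rack",):
        for r in regions_of(c,n)[:3]:
            m=r["region"]&(d>0); p=P[m]
            print(c,n,round(r["confidence"],2),np.round(r["extent"]),m.sum(),np.round(np.median(p,0),3) if len(p) else '',np.round(np.percentile(p,98,axis=0),3) if len(p) else '')
E
```

```text
{'time': 0.0, 'joint_pos': array([-1.22102098e+00,  5.33905214e-02,  1.61431081e+00,  2.18310266e-05,
        1.47599623e+00, -1.19021530e-01]), 'joint_vel': array([-0.00174764, -0.00014441, -0.00121617, -0.00010827,  0.00011143,
        0.00022611]), 'joint_efforts': array([ 3.06512802e-04, -3.93675399e+01, -3.70180643e+01, -2.05190081e-04,
        6.79917153e-03,  4.75839613e-06]), 'tool_pos': array([ 0.28216012, -0.55697853,  0.23003211]), 'tool_rot': array([-1.04670814e-03,  9.72653939e-01,  2.32256771e-01, -1.10366560e-04]), 'contact_force': array([ 0.0627754 , -0.58365494,  0.49940383]), 'ft_torque': array([-0.0024058 ,  0.01099533,  0.01185087]), 'gripper_width': 0.996564581593945} -0.0187
top rack 0.75 [234. 223.  33.  26.] 409 [0.348 0.047 0.052] [0.391 0.098 0.073]
top rack 0.69 [297. 203.  37.  30.] 480 [ 0.417 -0.183  0.051] [ 0.46  -0.125  0.073]
top rack 0.58 [320. 259.  50.  26.] 824 [ 0.221 -0.265  0.066] [ 0.256 -0.187  0.092]
top carriage 0.76 [215. 137.  45.  21.] 752 [0.655 0.124 0.045] [0.688 0.193 0.06 ]
top stop_face 0.63 [256. 127.  18.  52.] 643 [ 0.708 -0.03
[... 540 characters left out ...]
5]
top amber_bottle 0.79 [142. 221.  22.  15.] 276 [0.351 0.366 0.092] [0.38  0.393 0.134]
top amber_bottle 0.59 [215. 137.  40.  24.] 806 [0.656 0.122 0.045] [0.689 0.194 0.06 ]
top beaker 0.87 [364. 230.  19.  22.] 350 [ 0.326 -0.424  0.038] [ 0.355 -0.376  0.093]
top tip_box 0.6 [136. 128.  40.  37.] 1056 [0.687 0.401 0.079] [0.742 0.469 0.088]
top spare_rack 0.78 [371. 167.  39.  12.] 490 [ 0.551 -0.439  0.05 ] [ 0.58  -0.38   0.072]
scene rack 0.86 [191. 156.  52.  36.] 1284 [ 0.235 -0.262  0.055] [ 0.26  -0.187  0.088]
scene rack 0.78 [278. 195.  43.  40.] 770 [0.362 0.048 0.047] [0.402 0.104 0.069]
scene rack 0.64 [203. 204.  39.  42.] 792 [ 0.436 -0.173  0.047] [ 0.468 -0.121  0.069]
```

View pics/top.png

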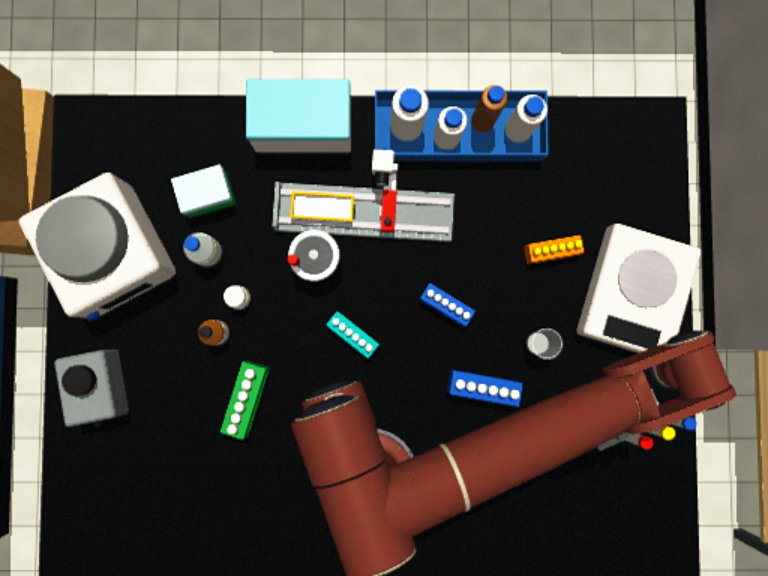

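View pics/scene.png

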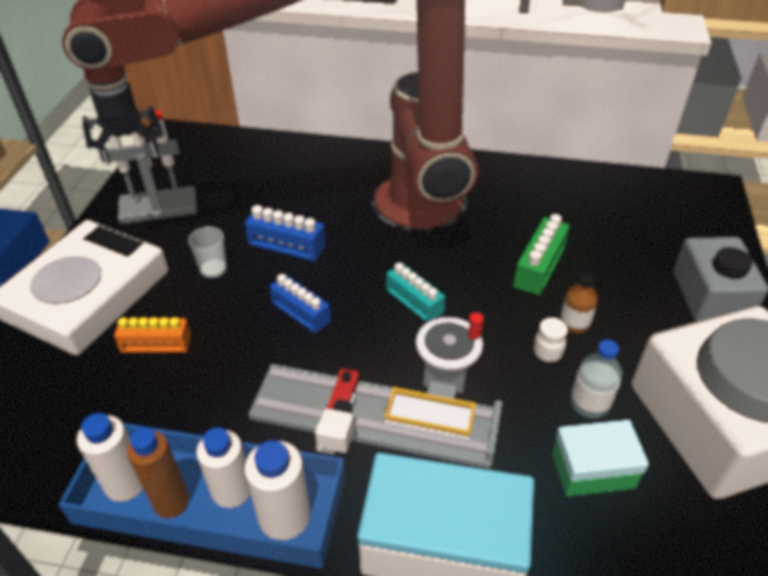

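The top picture shows the wanted small blue rack at (448,305), with a larger blue look-alike at (486,388). The yellow tray is at (322,207), the wheel at (313,255) with the red grip at (292,260), and the red stop at (388,210). Next I'll measure the poses.

```bash
cat >> h.py <<'E'
def rect(p):
    r=cv2.minAreaRect((p[:,:2]*1000).astype(np.float32)); b=cv2.boxPoints(r)
    e=[b[1]-b[0],b[2]-b[1]]; e=max(e,key=np.linalg.norm)
    return np.round(r[0],1),np.round(r[1],1),round(np.degrees(np.arctan2(e[1],e[0]))%180,1)
def hsv(im): return cv2.cvtColor(im,cv2.COLOR_RGB2HSV)
def meas(im,P,d):
    h=hsv(im); H,S,V=h[...,0],h[...,1],h[...,2]; X,Y,Z=P[...,0],P[...,1],P[...,2]; ok=d>0
    def box(a,b,c,e,z0,z1): return ok&(X>a)&(X<b)&(Y>c)&(Y<e)&(Z>z0)&(Z<z1)
    out={}
    out['rackbody']=box(.33,.52,-.3,-.08,.035,.056)&(H>105)&(H<130)&(S>120)
    out['caps']=box(.33,.52,-.3,-.08,.06,.08)&(S<80)&(V>120)
    out['yellow']=box(.55,.8,0,.3,.045,.07)&(H>15)&(H<35)&(S>130)
    out['floor']=box(.55,.8,0,.3,.03,.05)&(S<60)&(V>190)
    out['red_grip']=box(.4,.65,.05,.25,.11,.17)&((H<8)|(H>172))&(S>130)
    out['rim']=box(.4,.65,.05,.25,.09,.11)&(S<60)&(V>100)
    out['wheel']=box(.4,.65,.05,.25,.085,.11)
    out['stop']=box(.55,.8,-.15,.1,.03,.12)&((H<8)|(H>172))&(S>130)
    for k,m in out.items():
        p=P[m]
        if len(p)>5: print(k,len(p),np.round(p.mean(0)*1000,1),'rect',rect(p),'z',np.round(np.percentile(p[:,2],[5,50,95])*1000,1))
    return out
E
python3 - <<'E'
from h import *
for c in("top","scene"):
    f=np.load(c+".npz"); print(c); o=meas(f["im"],f["P"],f["d"])
    p=f["P"][o['stop']]; print('stop y hist',np.round(np.percentile(p,[2,50,98],axis=0)*1000,1).tolist())
c=vision.get_calibration("wrist"); s=status.state(); 
R=np.array(c["R"]);print("cam pos",-R.T@c["t"], "axes",R, c["camera_matrix"])
E
```

```text
top
rackbody 302 [ 418.8 -181.2   49.3] rect (array([ 419., -183.]), array([130. ,  44.7]), np.float32(58.3)) z [43.4 49.4 55.3]
caps 101 [ 418.3 -183.1   67.9] rect (array([ 418.2, -182.8]), array([112.9,  16. ]), np.float32(57.6)) z [62.  68.3 73.5]
yellow 198 [658.2 121.9  54. ] rect (array([655.6, 119.7]), array([150.5,  65.7]), np.float32(86.0)) z [46.3 54.3 60.9]
floor 551 [656.6 127.2  42.2] rect (array([655.1, 117.7]), array([240.8, 104.6]), np.float32(85.0)) z [32.4 42.8 48.6]
red_grip 48 [513.8 176.3 148.2] rect (array([515. , 177.3]), array([21.4, 21.3]), np.float32(27.4)) z [119.6 152.7 158.9]
rim 825 [532.5 131.7 101.2] rect (array([532.1, 135.3]), array([115.3, 118.3]), np.float32(179.8)) z [ 95.1 101.2 107.1]
wheel 857 [532.  132.2 101.2] rect (array([532.1, 135.3]), array([115.3, 118.3]), np.float32(179.8)) z [ 95.  101.2 107. ]
stop 241 [645.1 -41.   58. ] rect (array([646. , -40.8]), array([ 32.9, 102.2]), np.float32(180.0)) z [50.3 58.3 65.8]
stop y hist [[596.3, -57.1, 40.1], [647.2, -42.4, 58.3], [693.0, -24.4, 67.1]]
scene
rackbody 262 [ 437.7 -175.9   46.2] rec
[... 607 characters left out ...]
rray([533.6, 132.9]), array([120.5, 115.8]), np.float32(40.2)) z [ 93.9  99.5 104.5]
wheel 1154 [539.1 133.4  99.8] rect (array([533.6, 132.9]), array([120.5, 115.8]), np.float32(40.2)) z [ 94.7 100.  104.4]
stop 276 [639.8 -39.9  60.5] rect (array([654.3, -40. ]), array([120.3,  39.2]), np.float32(1.6)) z [53.2 57.5 98.1]
stop y hist [[597.8, -57.5, 50.5], [637.8, -39.5, 57.5], [703.9, -22.1, 108.8]]
cam pos [ 0.34668903 -0.52537377  0.37448339] axes [[ 0.45152095 -0.89225957  0.00129873]
 [-0.85644927 -0.43299028  0.2810944 ]
 [-0.25024683 -0.12803231 -0.95967924]] [[286.17804121   0.         255.2248802 ]
 [  0.         286.17804121 186.75156887]
 [  0.           0.           1.        ]]
```

```bash
cat >> h.py <<'E'
def head():
    w,x,y,z=status.state()["tool_rot"]; return 2*np.degrees(np.arctan2(y,x))
def delta(x,y,z,hd=None,p=None,h=None):
    s=status.state(); p=np.array(s["tool_pos"])*1000 if p is None else np.array(p); h=head() if h is None else h
    a=np.radians(h); d=np.array([x,y,z])-p
    yaw=0 if hd is None else (h-hd+180)%360-180
    return np.round([d[0]*np.cos(a)+d[1]*np.sin(a), d[0]*np.sin(a)-d[1]*np.cos(a), -d[2], yaw],1)
E
python3 -m crank '[145,-136,25,-16,100, 291,-271,50,-31.6,100, 291,-271,50,-31.6,100, 291,-271,50,-31.6,100, 291,-271,50,-31.6,100, 291,-271,50,-31.6,100, 291,-271,50,-31.6,100, 291,-271,50,-31.6,100, 291,-271,50,-31.6,100, 291,-271,50,-31.6,100]'
python3 - <<'E'
from h import *
im,d=vision.grab_frame("wrist");P=cloud("wrist",d);save("w1",im,1.2)
meas(im,P,d); s=status.state(); print(s["tool_pos"],head(),s["time"],s["joint_pos"]); print(delta(419,-183.5,16,58.5))
E
```

```text
time: 1.7
tool_pos: [0.4198, -0.1834, 0.1814]
tool_rot: [0.0, 0.872, 0.49, -0.0]
contact_force: [-0.2, -0.3, -0.1]
gripper_width: 1.001
rackbody 2865 [ 416.4 -185.5   50.6] rect (array([ 418.6, -186.9]), array([129.1,  44.1]), np.float32(58.4)) z [49.4 50.7 51.9]
caps 1623 [ 419.6 -185.2   68. ] rect (array([ 418.4, -187.1]), array([116.4,  17. ]), np.float32(58.3)) z [62.9 68.6 69.7]
[ 0.41964063 -0.18451515  0.18158523] 58.50470443700909 1.75 [-5.76510514e-01 -3.30157118e-01  2.04165553e+00 -5.24333729e-04
  1.42946135e+00 -2.67402113e-02]
[  0.5  -1.1 165.6   0. ]
```

View pics/w1.png

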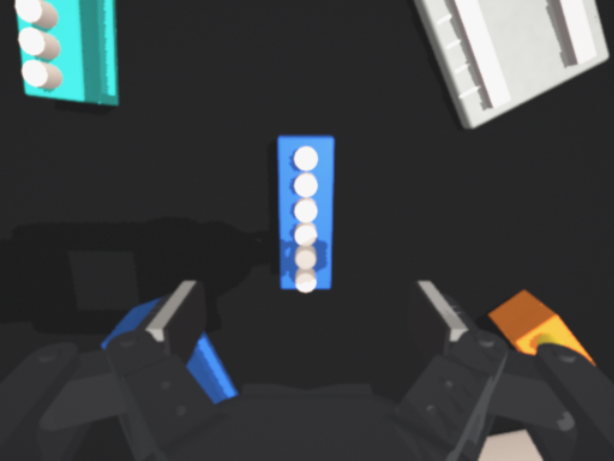

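The rack is centred between the fingers, at (306,212) in the picture. I'll descend and grip it.

```bash
python3 -m crank '[-2,0.5,50,0,100, -2,0.5,95,0,100, -2,0.5,130,0,100, -2,0.5,150,0,100, -2,0.5,161,0,100, -2,0.5,165,0,100, -2,0.5,165,0,30, -2,0.5,165,0,30, -2,0.5,165,0,30, -2,0.5,165,0,30]'
python3 -m crank '[0,0,0,0,30, 0,0,0,0,30, 0,0,-20,0,30, 0,0,-60,0,30, 0,0,-105,0,30, 0,0,-150,0,30, 0,0,-195,0,30, 0,0,-225,0,30, 0,0,-235,0,30, 0,0,-235,0,30]'
python3 - <<'E'
from h import *
s=status.state(); print(s["tool_pos"],head(),s["time"],s["gripper_width"],s["contact_force"])
print(delta(656,119,250,86.3))
E
```

```text
time: 2.75
tool_pos: [0.4201, -0.187, 0.018]
tool_rot: [0.001, 0.873, 0.488, 0.001]
contact_force: [-0.7, 0.1, 5.2]
gripper_width: 0.507
time: 3.75
tool_pos: [0.4193, -0.1864, 0.252]
tool_rot: [0.001, 0.873, 0.488, 0.001]
contact_force: [0.4, 0.0, -3.2]
gripper_width: 0.51
[ 0.41931926 -0.18642376  0.25203098] 58.46950423172247 3.75 0.5103130295107678 [ 0.39907409  0.01461702 -3.18383827]
[384.1  42.    2.  -27.8]
```

```bash
python3 - <<'E'
from h import *
print(delta(650,-8,350,86.3))
E
```

```text
[272.7 103.3 -98.  -27.8]
```

```bash
python3 -m crank '[20,8,-20,-3,30, 60,23,-40,-9,30, 105,40,-70,-16,30, 150,57,-98,-22,30, 195,74,-98,-27.8,30, 235,89,-98,-27.8,30, 262,99,-98,-27.8,30, 273,103,-98,-27.8,30, 273,103,-98,-27.8,30, 273,103,-98,-27.8,30]'
python3 - <<'E'
from h import *
im,d=vision.grab_frame("wrist");P=cloud("wrist",d);np.savez("w2",im=im,d=d,P=P);save("w2",im,1.2)
meas(im,P,d); s=status.state(); print(s["tool_pos"],head(),s["time"],s["joint_pos"],s["gripper_width"])
E
```

```text
time: 4.75
tool_pos: [0.6486, -0.008, 0.3469]
tool_rot: [-0.001, 0.73, 0.684, -0.002]
contact_force: [-0.0, -0.0, -3.6]
gripper_width: 0.507
yellow 1137 [657.  132.   55.9] rect (array([655.2, 118.3]), array([146.1,  64. ]), np.float32(86.5)) z [52.6 56.2 57.7]
floor 3607 [656.  119.7  43.8] rect (array([658.6, 122.8]), array([159.2,  79.4]), np.float32(87.7)) z [42.3 44.2 45.7]
red_grip 566 [520.3 168.6 141.1] rect (array([517.8, 170.6]), array([24.2, 15.2]), np.float32(22.3)) z [114.5 144.3 156.6]
rim 3585 [537.8 129.6 101.5] rect (array([533. , 130.9]), array([118.6, 116.2]), np.float32(27.4)) z [ 98.9 101.2 106.8]
wheel 7394 [534.6 131.2 101.8] rect (array([533. , 130.9]), array([118.6, 116.2]), np.float32(27.4)) z [ 99.7 101.8 104. ]
[ 0.64853829 -0.00828507  0.34778884] 86.20484090993624 4.8 [-1.27230945e-01  6.75132027e-02  1.40621522e+00 -4.54498119e-04
  1.67044770e+00 -6.10375560e-02] 0.5038806996712398
```

View pics/w2.png

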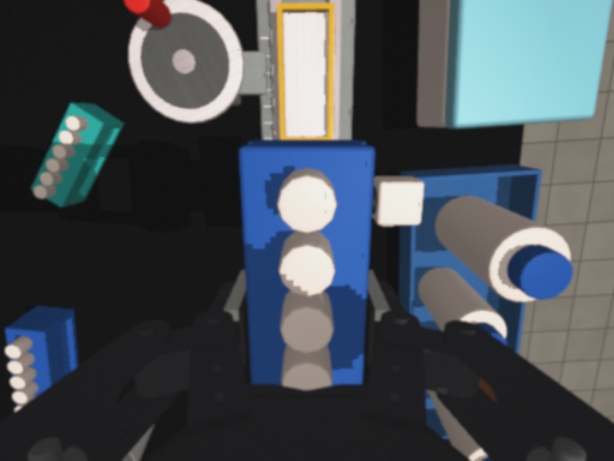

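The tray is at (305,70) in the picture, with its near rim just above the held rack's edge. I'll refine its along-axis position, and where the rack sits in the hand.

```bash
python3 - <<'E'
from h import *
f=np.load("w2.npz");im,d,P=f["im"],f["d"],f["P"]
h=hsv(im);H,S,V=h[...,0],h[...,1],h[...,2]
a=np.radians(86.4);u=np.array([np.cos(a),np.sin(a)]);n=np.array([np.sin(a),-np.cos(a)])
y=(H>15)&(H<35)&(S>110)&(P[...,2]>.04)&(P[...,2]<.07)&(d>0)&(P[...,0]>.55)
q=(P[y][:,:2]*1000-[655.5,118]); L=q@u;W=q@n
print("L hist",np.histogram(L,np.arange(-84,88,4)))
print("W",np.percentile(W,[0.5,2,98,99.5]),"L",np.percentile(L,[.2,1,99,99.8]))
r,c=np.where(y);print(r.min(),r.max(),c.min(),c.max())
fl=(S<60)&(V>190)&(P[...,2]>.04)&(P[...,2]<.048)&(d>0)
q=(P[fl][:,:2]*1000-[655.5,118]);L=q@u;W=q@n;k=abs(W)<20;print("floor L",np.percentile(L[k],[.5,2,98,99.5]));k=abs(L)<60;print("W",np.percentile(W[k&(abs(W)<29)],[1,3,97,99]))
# held rack
s=status.state();T=s["tool_pos"]*1000
b=(H>105)&(H<130)&(S>100)&(d>0)&(d<.2)
Z=P[b][:,2]*1000;print("rack z pct",np.percentile(Z,[5,50,95]),T)
t=P[b][abs(Z-np.median(Z))<4];q=t[:,:2]*1000-T[:2];print("L far end",np.percentile(q@u,[98,99.5]),"W",np.percentile(q@n,[1,99]),rect(t))
E
```

```text
L hist (array([  0,   0,  44,  43,  26,  17,  24,  24,  24,  24,  25,  27,  24,
        23,  24,  30,  30,  27,  28,  25,  28,  28,  27,  27,  27,  32,
        33,  30,  30,  29,  31,  28,  30,  31,  32,  24,  33, 122, 156,
        58,   0,   0]), array([-84, -80, -76, -72, -68, -64, -60, -56, -52, -48, -44, -40, -36,
       -32, -28, -24, -20, -16, -12,  -8,  -4,   0,   4,   8,  12,  16,
        20,  24,  28,  32,  36,  40,  44,  48,  52,  56,  60,  64,  68,
        72,  76,  80,  84]))
W [-32.99789743 -32.58997606  31.75448322  32.4152497 ] L [-72.79311636 -72.70629774  73.25391324  73.64402104]
2 115 231 278
floor L [-70.18190922 -67.31359529  64.69037189  66.12468277]
W [-24.86824326 -23.90466928  21.1961187   22.19906693]
rack z pct [378.91504268 380.28284892 381.3879649 ] [648.53828518  -8.28506986 347.78884352]
L far end [63.89903322 64.54111738] W [-20.51736702  22.48431541] (array([657.2,  10.4]), array([90.9, 57.4]), np.float32(86.3))
```

```bash
python3 - <<'E'
from h import *
print(delta(654.6,117.4,80,86.4))
E
```

```text
[ 1.258e+02 -2.300e+00  2.678e+02 -2.000e-01]
```

```bash
python3 -m crank '[30,-1,5,0,30, 70,-2,30,0,30, 105,-2,70,0,30, 122,-2,115,0,30, 126,-2,160,0,30, 126,-2,205,0,30, 126,-2,240,0,30, 126,-2,258,0,30, 126,-2,267,0,30, 126,-2,267,0,30]'
python3 - <<'E'
from h import *
im,d=vision.grab_frame("wrist");save("w3",im,1.2)
s=status.state(); print(s["tool_pos"],head(),s["time"],s["contact_force"],s["gripper_width"]); print(delta(654.6,117.4,61,86.4))
E
```

```text
time: 5.8
tool_pos: [0.6556, 0.1177, 0.0824]
tool_rot: [-0.0, 0.73, 0.683, -0.0]
contact_force: [0.4, 0.3, -2.4]
gripper_width: 0.501
[0.65673421 0.11797082 0.08403709] 86.22236278155263 5.85 [ 0.20760964  0.0616503  -2.1388272 ] 0.5075960544956342
[-0.7 -2.1 23.  -0.2]
```

View pics/w3.png

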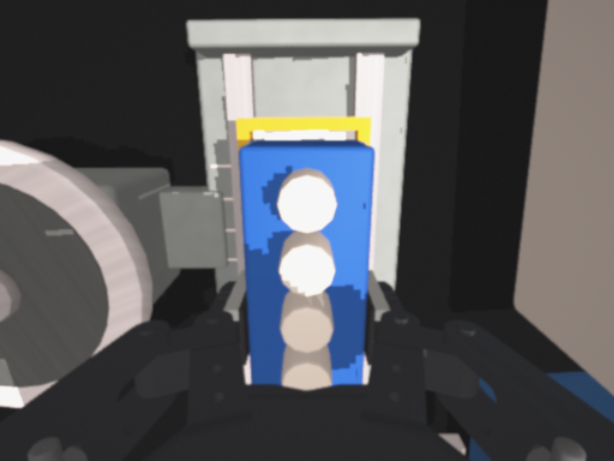

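The rack is about 1.5 mm right of the tray centre (rim columns 237–371, rack 241–374). I'll correct by −2 mm in tool y and lower it.

```bash
python3 -m crank '[0,-2,0,0,30, 0,-2,5,0,30, 0,-2,9,0,30, 0,-2,13,0,30, 0,-2,16,0,30, 0,-2,18,0,30, 0,-2,19.5,0,30, 0,-2,20.5,0,30, 0,-2,20.5,0,30, 0,-2,20.5,0,30]'
```

```text
time: 6.85
tool_pos: [0.6538, 0.1185, 0.0619]
tool_rot: [0.0, 0.73, 0.684, 0.0]
contact_force: [0.5, 0.6, -4.0]
gripper_width: 0.507
```

```bash
python3 -m crank '[0,0,0.5,0,30, 0,0,1,0,30, 0,0,1,0,30, 0,0,1,0,30, 0,0,1,0,30, 0,0,1,0,30, 0,0,1,0,30, 0,0,1,0,30, 0,0,1,0,30, 0,0,1,0,30]'; python3 -c "
from h import *
s=status.state();print(s['contact_force'],s['tool_pos'])"
```

```text
time: 7.85
tool_pos: [0.6539, 0.1185, 0.061]
tool_rot: [0.0, 0.73, 0.684, 0.0]
contact_force: [0.6, 0.5, -0.9]
gripper_width: 0.509
[ 0.58575488  0.46125862 -0.91349793] [0.65391371 0.11850676 0.06104253]
```

Weight is coming off, so the rack is touching the floor. I'll release with a small opening and rise clear.

```bash
python3 -m crank '[0,0,0.5,0,30, 0,0,0.5,0,62, 0,0,0.5,0,68, 0,0,0.5,0,68, 0,0,0.5,0,68, 0,0,0.5,0,68, 0,0,-15,0,68, 0,0,-50,0,68, 0,0,-95,0,68, 0,0,-145,0,68]'
python3 -m crank '[0,0,-30,0,68, -40,0,-60,0,68, -90,0,-80,0,68, -125,0,-80,0,68, -130,0,-80,0,68, -130,0,-80,0,68, -130,0,-80,0,68, -130,0,-80,0,68, -130,0,-80,0,68, -130,0,-80,0,68]'
python3 - <<'E'
from h import *
im,d=vision.grab_frame("wrist");P=cloud("wrist",d);np.savez("w4",im=im,d=d,P=P);save("w4",im,1.2)
h=hsv(im);H,S,V=h[...,0],h[...,1],h[...,2]
g=(d>0)&(P[...,0]>.55)&(P[...,0]<.75)&(P[...,1]>0)
for n,m in (("body",g&(H>105)&(H<130)&(S>100)&(P[...,2]>.085)&(P[...,2]<.1)),("caps",g&(S<80)&(V>120)&(P[...,2]>.104)&(P[...,2]<.118)),("yellow",g&(H>15)&(H<35)&(S>110)&(P[...,2]>.045)&(P[...,2]<.065))):
    p=P[m];print(n,len(p),rect(p),np.round(np.percentile(p[:,2],[5,50,95])*1000,1))
meas(im,P,d)
s=status.state();print(s["tool_pos"],head(),s["time"],s["contact_force"])
E
```

```text
time: 8.85
tool_pos: [0.6529, 0.1185, 0.2072]
tool_rot: [-0.001, 0.73, 0.684, -0.001]
contact_force: [1.7, -0.5, -0.7]
gripper_width: 0.683
time: 9.85
tool_pos: [0.6452, -0.0103, 0.2855]
tool_rot: [-0.0, 0.729, 0.684, -0.0]
contact_force: [-0.7, 0.4, -0.5]
gripper_width: 0.678
body 2894 (array([654., 108.]), array([108.7,  43.1]), np.float32(86.3)) [92.1 93.4 94.7]
caps 1193 (array([654.3, 108.1]), array([95.7, 16.5]), np.float32(86.1)) [108.9 111.2 112.6]
yellow 1341 (array([655. , 107.8]), array([132.2,  63.6]), np.float32(86.5)) [53.5 55.4 56.8]
yellow 1263 [654.8 101.4  55.2] rect (array([655. , 107.8]), array([132.2,  63.2]), np.float32(86.6)) z [53.5 55.4 56.8]
floor 225 [662.7  66.4  41.3] rect (array([654.4,  89.4]), array([182.3,  81.9]), np.float32(86.1)) z [30.1 43.  48. ]
red_grip 26 [516.1 164.1 112.9] rect (array([515.6, 164.1]), array([ 1.8, 10.3]), np.float32(179.6)) z [110.1 113.1 115.4]
rim 9278 [535.3 124.3 101.1] rect (array([563.1, 118.2]), array([ 96.9, 183.5]), np.float32(173.9)) z [ 99.  101.1 105. ]
wheel 11161 [548.2 123.5 100.1] rect (array([562.1, 112.5]), array([109.1, 180.7]), np.float32(177.3)) z [ 93.1 100.9 103.2]
stop 1798 [647.5 -41.4  57.8] rect (array([645.6, -43.4]), array([33.9, 98.8]), np.float32(176.5)) z [49.8 58.5 60. ]
[ 0.6452405  -0.01045324  0.28555989] 86.32346298876932 9.9 [ 0.06710866 -0.11500419 -0.44168151]
```

View pics/w4.png

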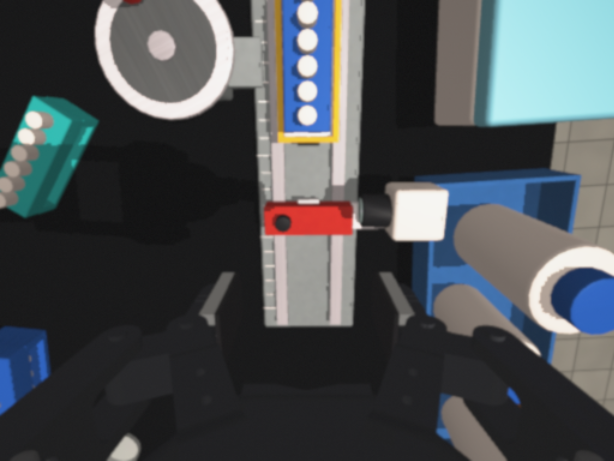

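The rack stands in the tray: body top is at 93.4 mm as it should be, at (308,60) in the picture. The stop is at (308,218). Now a close look at the wheel.

```bash
python3 -m crank '[10,-10,0,0,90, 30,-40,0,0,90, 55,-80,0,0,90, 78,-112,0,0,90, 80,-117,0,0,90, 80,-117,0,0,90, 80,-117,0,0,90, 80,-117,0,0,90, 80,-117,0,0,90, 80,-117,0,0,90]'
cat > wh.py <<'E'
from h import *
from scipy.optimize import least_squares
im,d=vision.grab_frame("wrist");P=cloud("wrist",d);np.savez("w5",im=im,d=d,P=P);save("w5",im,1.2)
h=hsv(im);H,S,V=h[...,0],h[...,1],h[...,2];X,Y,Z=P[...,0],P[...,1],P[...,2]
w=(d>0)&(Z>.09)&(Z<.112)&(np.hypot(X-.533,Y-.133)<.075)&(S<70)
q=P[w][:,:2]*1000
c,r=cv2.minEnclosingCircle(q.astype(np.float32));print("wheel enc",np.round(c,1),round(r,1),len(q))
m=cv2.morphologyEx(w.astype(np.uint8),cv2.MORPH_CLOSE,np.ones((7,7)));cn=max(cv2.findContours(m,0,1)[0],key=len)[:,0]
e=np.array([P[y,x,:2]*1000 for x,y in cn if d[y,x]>0])
f=least_squares(lambda p:np.hypot(*(e-p[:2]).T)-p[2],[533,133,60],loss="soft_l1");print("fit",np.round(f.x,1))
g=(d>0)&(Z>.11)&(Z<.17)&((H<8)|(H>172))&(S>110)&(np.hypot(X-.533,Y-.133)<.09)
p=P[g];t=p[p[:,2]>.150];print("grip top",len(t),rect(t) if len(t)>5 else '',np.round(t.mean(0)*1000,1))
b=p[p[:,2]<.148];print("side",len(b),np.round(b.mean(0)*1000,1),rect(b))
s=status.state();print(s["tool_pos"],head(),s["time"])
E
python3 wh.py
```

```text
time: 10.9
tool_pos: [0.5342, 0.0757, 0.2856]
tool_rot: [-0.0, 0.73, 0.683, -0.0]
contact_force: [0.2, 0.4, -0.4]
gripper_width: 0.906
wheel enc [531.3 132.7] 60.0 8536
fit [531.5 132.4  58.5]
grip top 571 (array([515.3, 175.9]), array([23., 23.]), np.float32(40.0)) [515.2 175.5 155.1]
side 60 [520.6 167.  131.3] (array([518.2, 167.3]), array([20.8,  5.9]), np.float32(19.7))
[0.53407579 0.07580651 0.28555587] 86.21359846338808 10.95
```

View pics/w5.png

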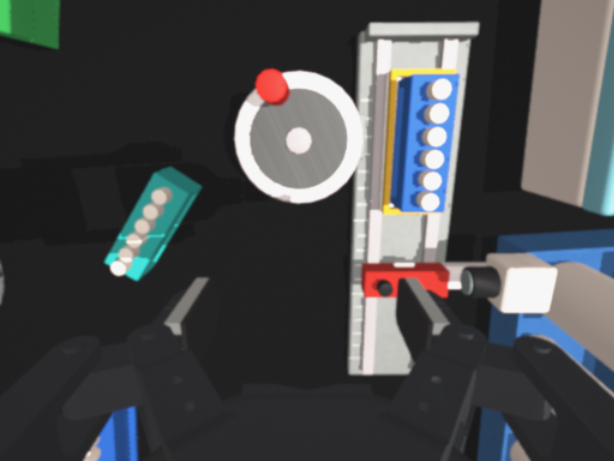

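```bash
python3 - <<'E'
from h import *
print(delta(515.2,175.7,110))
E
```

```text
[ 98.4 -25.4 175.6   0. ]
```

```bash
python3 -m crank '[35,-9,15,0,90, 75,-20,45,0,90, 98.5,-25.5,80,0,90, 98.5,-25.5,105,0,90, 98.5,-25.5,130,0,90, 98.5,-25.5,150,0,90, 98.5,-25.5,165,0,90, 98.5,-25.5,173,0,90, 98.5,-25.5,175,0,90, 98.5,-25.5,175,0,90]'
python3 -m crank '[0,0,0,0,10, 0,0,0,0,10, 0,0,0,0,10, 0,0,0,0,10, 0,0,0,0,10, 0,0,0,0,10, 0,0,0,0,10, 0,0,0,0,10, 0,0,0,0,10, 0,0,0,0,10]'
python3 - <<'E'
from h import *
s=status.state();print(s["tool_pos"],head(),s["contact_force"],s["ft_torque"])
c=np.array([531.4,132.6])
q=s["tool_pos"][:2]*1000-c; h=np.radians(head());phi0=h-np.arctan2(q[1],q[0]);print(np.hypot(*q),np.degrees(phi0))
phi=phi0; 
tot=0
for call in range(4):
    row=[]
    for k in range(1,11):
        a=phi0+np.radians(16*k); row.append(np.round([46*(np.cos(a)-np.cos(phi0)),46*(np.sin(a)-np.sin(phi0))],1).tolist())
    print(call,row); phi0+=np.radians(160)
E
```

```text
time: 11.95
tool_pos: [0.5152, 0.1762, 0.1113]
tool_rot: [0.0, 0.73, 0.684, 0.0]
contact_force: [0.6, -0.1, -0.4]
gripper_width: 0.898
time: 12.95
tool_pos: [0.5149, 0.1764, 0.1116]
tool_rot: [-0.0, 0.73, 0.684, 0.0]
contact_force: [-3.5, -0.1, 5.5]
gripper_width: 0.265
[0.51486298 0.17637629 0.11158676] 86.26395681946775 [-3.53535998 -0.11825009  5.46122957] [ 0.0220661   0.48014743 -0.02123282]
46.795692282013746 -24.430702632913828
0 [[3.6, 12.3], [3.7, 25.1], [0.3, 37.4], [-6.4, 48.3], [-15.9, 57.0], [-27.3, 62.7], [-39.9, 65.0], [-52.7, 63.7], [-64.6, 59.0], [-74.7, 51.2]]
1 [[-7.6, -10.3], [-12.1, -22.3], [-13.1, -35.1], [-10.5, -47.6], [-4.6, -59.0], [4.3, -68.2], [15.3, -74.7], [27.7, -77.9], [40.5, -77.6], [52.7, -73.7]]
2 [[10.7, 7.1], [19.0, 16.8], [24.3, 28.5], [26.1, 41.1], [24.5, 53.8], [19.3, 65.6], [11.2, 75.4], [0.6, 82.7], [-11.5, 86.7], [-24.3, 87.3]]
3 [[-12.4, -3.0], [-23.6, -9.3], [-32.5, -18.5], [-38.6, -29.7], [-41.4, -42.2], [-40.6, -55.0], [-36.3, -67.1], [-28.9, -77.5], [-18.8, -85.4], [-7.0, -90.3]]
```

```bash
python3 -m crank '[3.6,12.3,0,0,10, 3.7,25.1,0,0,10, 0.3,37.4,0,0,10, -6.4,48.3,0,0,10, -15.9,57,0,0,10, -27.3,62.7,0,0,10, -39.9,65,0,0,10, -52.7,63.7,0,0,10, -64.6,59,0,0,10, -74.7,51.2,0,0,10]'
python3 - <<'E'
from h import *
s=status.state();print(s["tool_pos"],head(),s["contact_force"],s["ft_torque"],s["gripper_width"])
q=s["tool_pos"][:2]*1000-[531.4,132.6];print(np.hypot(*q),head()-np.degrees(np.arctan2(q[1],q[0])))
E
```

```text
time: 13.95
tool_pos: [0.562, 0.0995, 0.1116]
tool_rot: [-0.0, 0.73, 0.684, 0.002]
contact_force: [0.3, 7.7, 3.9]
gripper_width: 0.268
[0.56196086 0.09949939 0.11164611] 86.25351662024767 [0.33712405 7.65332112 3.94141677] [1.10901093 0.14047314 0.02438522] 0.2675224811379917
45.051269401891325 133.53809841389864
```

Good: the grip is holding and forces are low. On to 160–320°.

```bash
python3 -m crank '[-7.6,-10.3,0,0,10, -12.1,-22.3,0,0,10, -13.1,-35.1,0,0,10, -10.5,-47.6,0,0,10, -4.6,-59,0,0,10, 4.3,-68.2,0,0,10, 15.3,-74.7,0,0,10, 27.7,-77.9,0,0,10, 40.5,-77.6,0,0,10, 52.7,-73.7,0,0,10]'
python3 - <<'E'
from h import *
s=status.state();print(s["contact_force"],s["gripper_width"])
q=s["tool_pos"][:2]*1000-[531.4,132.6];print(np.hypot(*q),head()-np.degrees(np.arctan2(q[1],q[0])))
im,d=vision.grab_frame("top");P=cloud("top",d);save("t2",im);meas(im,P,d)
E
```

```text
time: 14.95
tool_pos: [0.4901, 0.1553, 0.1116]
tool_rot: [0.0, 0.73, 0.684, -0.001]
contact_force: [-4.7, -3.7, 6.7]
gripper_width: 0.265
[-4.71429371 -3.68825373  6.68472749] 0.2650784388415685
47.135078449126 -64.97912400555002
yellow 164 [645.6  78.3  54.9] rect (array([653.8,  79.8]), array([150.4,  66.3]), np.float32(86.6)) z [48.1 54.9 61.4]
floor 147 [663.9 171.6  37.7] rect (array([661.7, 119.3]), array([238.8, 102.9]), np.float32(88.8)) z [30.3 36.  47.8]
rim 301 [543.4 100.9 100.6] rect (array([563.7, 115.5]), array([ 94.1, 188.1]), np.float32(167.7)) z [ 93.8 100.5 106.9]
wheel 456 [569.9  99.9  98.4] rect (array([563.4, 114.1]), array([ 96.9, 189.6]), np.float32(167.9)) z [ 89.5  99.1 106.3]
stop 238 [645.3 -41.1  57.1] rect (array([645.6, -40.8]), array([ 32.7, 100.3]), np.float32(179.7)) z [51.2 57.3 64.1]
```

```bash
cat > arc.py <<'E'
import sys;from h import *
st,n=float(sys.argv[1]),float(sys.argv[2])
a0=np.radians(st)
print([[*np.round([46*(np.cos(a)-np.cos(a0)),46*(np.sin(a)-np.sin(a0))],1).tolist()] for a in a0+np.radians(n*np.arange(1,11))])
E
python3 arc.py 295.6 9; python3 arc.py 385.6 4
```

```text
[[6.2, 3.6], [11.8, 8.2], [16.7, 13.5], [20.6, 19.6], [23.5, 26.2], [25.4, 33.2], [26.1, 40.4], [25.7, 47.6], [24.2, 54.6], [21.6, 61.4]]
[[-1.5, 2.8], [-3.2, 5.6], [-5.0, 8.2], [-7.1, 10.7], [-9.3, 13.0], [-11.7, 15.2], [-14.2, 17.1], [-16.8, 19.0], [-19.6, 20.6], [-22.5, 22.0]]
```

View pics/t2.png

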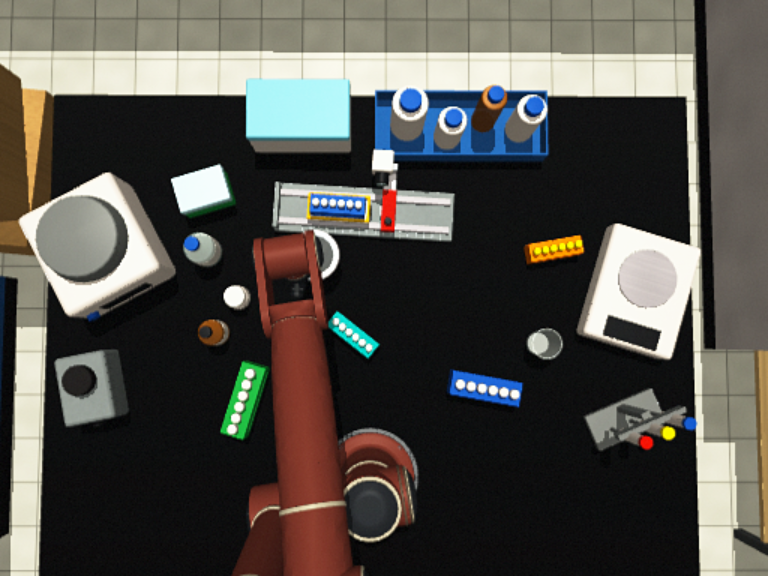

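The tray's front is at column 371 and the stop at 382, a gap of roughly 27 mm including the bumper. I'll wind on 90° gently.

```bash
python3 -m crank '[6.2,3.6,0,0,10, 11.8,8.2,0,0,10, 16.7,13.5,0,0,10, 20.6,19.6,0,0,10, 23.5,26.2,0,0,10, 25.4,33.2,0,0,10, 26.1,40.4,0,0,10, 25.7,47.6,0,0,10, 24.2,54.6,0,0,10, 21.6,61.4,0,0,10]'
cat > q.py <<'E'
from h import *
s=status.state();print(s["contact_force"],s["gripper_width"])
q=s["tool_pos"][:2]*1000-[531.4,132.6];print(np.hypot(*q),head()-np.degrees(np.arctan2(q[1],q[0])))
E
python3 q.py
```

```text
time: 16.0
tool_pos: [0.5532, 0.1731, 0.1116]
tool_rot: [-0.001, 0.73, 0.684, -0.001]
contact_force: [-6.0, -0.4, 9.5]
gripper_width: 0.264
[-5.97542839 -0.41781188  9.50476306] 0.26435910829739373
46.029866995052686 24.535109293974486
```

```bash
python3 -m crank '[-1.5,2.8,0,0,10, -3.2,5.6,0,0,10, -5,8.2,0,0,10, -7.1,10.7,0,0,10, -9.3,13,0,0,10, -11.7,15.2,0,0,10, -14.2,17.1,0,0,10, -16.8,19,0,0,10, -19.6,20.6,0,0,10, -22.5,22,0,0,10]'
python3 q.py; python3 arc.py 65.6 3
python3 - <<'E'
from h import *
im,d=vision.grab_frame("scene");P=cloud("scene",d);np.savez("s3",im=im,d=d,P=P)
cv2.imwrite("pics/s3.png",cv2.resize(im[220:320,150:350,::-1],None,fx=4,fy=4,interpolation=cv2.INTER_CUBIC))
meas(im,P,d)
E
```

```text
time: 17.0
tool_pos: [0.5733, 0.15, 0.1116]
tool_rot: [-0.001, 0.73, 0.684, -0.0]
contact_force: [-5.7, 2.7, 8.5]
gripper_width: 0.266
[-5.69492997  2.69978449  8.47507105] 0.26592805357945676
45.36290290101782 63.727756877913066
[[-2.2, 0.9], [-4.5, 1.8], [-6.8, 2.5], [-9.1, 3.0], [-11.5, 3.5], [-13.9, 3.8], [-16.3, 4.0], [-18.7, 4.1], [-21.1, 4.1], [-23.5, 3.9]]
yellow 163 [677.2  83.5  52.2] rect (array([679.9,  78.4]), array([ 58.5, 146.1]), np.float32(111.1)) z [46.7 52.5 56.8]
floor 110 [686.   63.2  38.4] rect (array([686.6,  64.9]), array([128.6,   6.3]), np.float32(85.6)) z [32.8 38.6 43.3]
rim 533 [555.  129.1  98.7] rect (array([571.7, 126.3]), array([119.5, 182. ]), np.float32(168.1)) z [ 92.2  98.9 102.9]
wheel 891 [549.8 127.2  99.1] rect (array([569.6, 126.8]), array([119.5, 186.4]), np.float32(168.1)) z [ 92.1  99.5 103.6]
stop 276 [639.7 -40.   60.5] rect (array([654.5, -39.8]), array([119.4,  39.7]), np.float32(1.7)) z [53.  57.6 81.1]
```

View pics/s3.png

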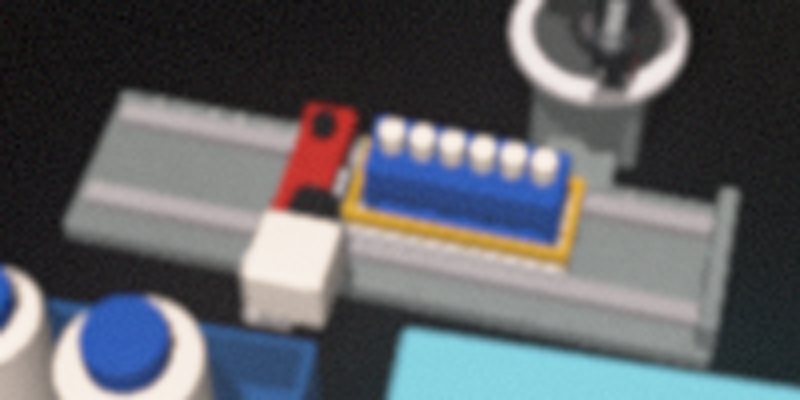

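The tray front at (355,180) is now within a centimetre of the red stop. I'll continue in 30° steps and watch for a stall.

```bash
python3 -m crank '[-2.2,0.9,0,0,10, -4.5,1.8,0,0,10, -6.8,2.5,0,0,10, -9.1,3,0,0,10, -11.5,3.5,0,0,10, -13.9,3.8,0,0,10, -16.3,4,0,0,10, -18.7,4.1,0,0,10, -21.1,4.1,0,0,10, -23.5,3.9,0,0,10]'
python3 q.py;python3 arc.py 95.6 2.5
```

```text
time: 18.05
tool_pos: [0.5761, 0.1271, 0.1116]
tool_rot: [-0.001, 0.73, 0.684, 0.001]
contact_force: [-4.1, 5.1, 6.6]
gripper_width: 0.264
[-4.07858296  5.09686066  6.56237939] 0.2636031002748663
45.02017766123632 93.33712065633239
[[-2.0, -0.2], [-4.0, -0.6], [-5.9, -1.0], [-7.9, -1.5], [-9.8, -2.1], [-11.7, -2.7], [-13.6, -3.5], [-15.4, -4.3], [-17.2, -5.2], [-18.9, -6.2]]
```

```bash
python3 -m crank '[-2,-0.2,0,0,10, -4,-0.6,0,0,10, -5.9,-1,0,0,10, -7.9,-1.5,0,0,10, -9.8,-2.1,0,0,10, -11.7,-2.7,0,0,10, -13.6,-3.5,0,0,10, -15.4,-4.3,0,0,10, -17.2,-5.2,0,0,10, -18.9,-6.2,0,0,10]'
python3 q.py;python3 arc.py 120.6 2
```

```text
time: 19.05
tool_pos: [0.5725, 0.1146, 0.1117]
tool_rot: [-0.002, 0.73, 0.684, 0.01]
contact_force: [14.7, 28.0, -7.4]
gripper_width: 0.265
[14.65207686 28.04373963 -7.44011125] 0.2649219454788465
44.845741664181666 109.89498853019644
[[-1.4, -0.8], [-2.7, -1.7], [-4.0, -2.7], [-5.3, -3.6], [-6.5, -4.7], [-7.7, -5.7], [-8.9, -6.8], [-10.0, -8.0], [-11.1, -9.2], [-12.1, -10.4]]
```

Stall: 32 N, lagging by 11°, so the carriage is on the stop. I'll relax the command, open, and rise.

```bash
python3 -m crank '[3,1.5,0,0,10, 6,3,0,0,10, 6,3,0,0,10, 6,3,0,0,55, 6,3,0,0,55, 6,3,0,0,55, 6,3,0,0,55, 6,3,-30,0,55, 6,3,-75,0,55, 6,3,-120,0,55]'
python3 -m crank '[0,0,-40,0,55, -30,0,-70,0,55, -70,0,-70,0,55, -80,0,-70,0,55, -80,0,-70,0,55, -80,0,-70,0,55, -80,0,-70,0,55, -80,0,-70,0,55, -80,0,-70,0,55, -80,0,-70,0,55]'
python3 - <<'E'
from h import *
im,d=vision.grab_frame("wrist");P=cloud("wrist",d);np.savez("w6",im=im,d=d,P=P);save("w6",im,1.5)
h=hsv(im);H,S,V=h[...,0],h[...,1],h[...,2]
g=(d>0)&(P[...,0]>.55)&(P[...,0]<.75)&(P[...,1]>-.05)
for n,m in (("body",g&(H>105)&(H<130)&(S>100)&(P[...,2]>.085)&(P[...,2]<.1)),("yellow",g&(H>15)&(H<35)&(S>110)&(P[...,2]>.045)&(P[...,2]<.065))):
    p=P[m];print(n,len(p),rect(p),np.round(np.percentile(p[:,2],[5,50,95])*1000,1))
meas(im,P,d)
s=status.state();print(s["tool_pos"],s["time"],s["contact_force"])
E
```

```text
time: 20.05
tool_pos: [0.5715, 0.1126, 0.231]
tool_rot: [-0.001, 0.73, 0.683, -0.001]
contact_force: [0.8, 0.6, 0.5]
gripper_width: 0.55
time: 21.05
tool_pos: [0.5671, 0.0337, 0.3006]
tool_rot: [-0.0, 0.73, 0.684, -0.0]
contact_force: [0.2, 0.5, 0.2]
gripper_width: 0.551
body 2382 (array([650.4,  56.7]), array([127.1,  42.8]), np.float32(86.2)) [91.7 93.5 94.8]
yellow 798 (array([651.2,  56.1]), array([149.8,  63. ]), np.float32(86.3)) [50.6 55.3 56.8]
yellow 650 [635.4  89.9  55.1] rect (array([651.2,  64.5]), array([132.7,  61.9]), np.float32(86.3)) z [51.9 55.3 56.8]
floor 61 [654.7 166.8  32.3] rect (array([657.1, 131.5]), array([178.1,  82.2]), np.float32(87.9)) z [30.  30.3 44.1]
red_grip 454 [574.9 119.  155.3] rect (array([575. , 118.8]), array([21.7, 21.2]), np.float32(86.5)) z [153.7 155.4 156.7]
rim 8539 [530.8 134.8 101.2] rect (array([566.9, 125.7]), array([119.5, 189.5]), np.float32(169.1)) z [ 99.2 101.1 104.5]
wheel 9780 [541.9 129.7 100.5] rect (array([567.1, 125.1]), array([119.6, 190.4]), np.float32(168.3)) z [ 93.5 101.  103.3]
stop 1631 [646.7 -40.4  57.3] rect (array([646., -43.]), array([34. , 99.8]), np.float32(176.2)) z [46.  58.5 60.1]
[0.56708966 0.03356833 0.30073217] 21.1 [ 0.23589705  1.25602326 -0.43549608]
```

View pics/w6.png

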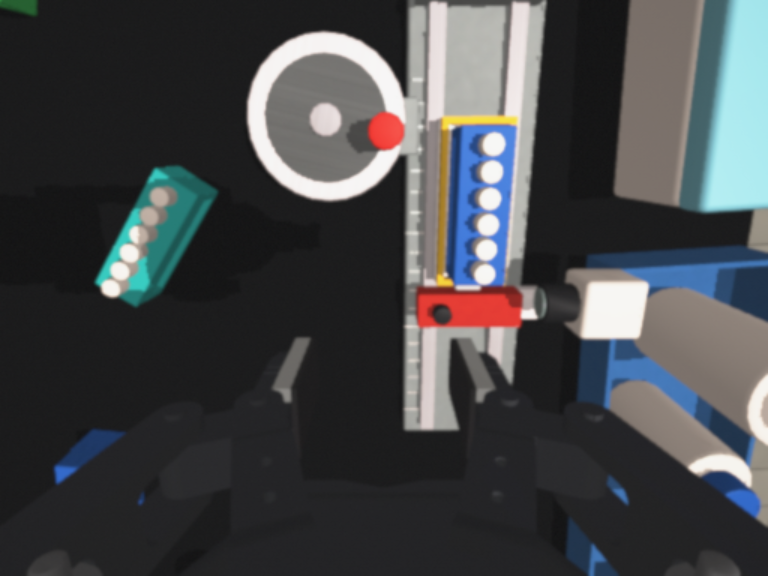

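The picture shows the red stop at (470,307), right against the tray end at (465,283), and the crank at (386,131) released. I'll check the bumper gap numerically along the slide's centre line.

```bash
python3 - <<'E'
from h import *
for n in("w4","w6"):
    f=np.load(n+".npz");im,P=f["im"],f["P"];print(n)
    col={"w4":256,"w6":311}[n]
    rows=range(104,185,2) if n=="w4" else range(180,204)
    for r in rows: print(r,np.round(P[r,col]*1000,1),im[r,col])
E
```

```text
w4
104 [651.3  59.2  92.9] [170 171 205]
106 [651.1  57.   92.9] [ 66 117 208]
108 [651.   54.9  93.4] [ 65 114 202]
110 [650.9  51.5  42.7] [193 190 208]
112 [650.7  49.   43.7] [244 241 238]
114 [650.6  47.   57. ] [239 211 124]
116 [650.4  44.4  54.4] [241 203  60]
118 [650.2  42.   54.9] [198 151  50]
120 [650.1  38.8  42.5] [85 79 72]
122 [649.9  34.7  18.3] [154 153 149]
124 [649.7  32.   19.3] [166 166 162]
126 [649.5  29.4  20.6] [165 166 160]
128 [649.3  26.5  18.5] [165 165 160]
130 [649.2  23.7  18.4] [165 166 161]
132 [649.   20.9  18.7] [166 168 162]
134 [648.8  18.2  19.6] [166 166 162]
136 [648.6  15.4  19.2] [166 166 162]
138 [648.4  12.5  18.5] [166 167 162]
140 [648.3   9.9  20.1] [166 167 162]
142 [648.1   7.   19.9] [166 166 162]
144 [647.9   4.1  19.3] [165 166 162]
146 [647.7   1.2  19. ] [166 167 162]
148 [647.5  -1.8  17.9] [167 167 163]
150 [647.3  -4.7  17.7] [167 168 163]
152 [647.2  -7.5  18.6] [166 166 162]
154 [647.  -10.   20.6] [165 165 161]
156 [646.8 -13.1  19.5] [165 165 160]
158 [646.6 -16.1  19.1] [164 164 159]
160 [646.4 -19.1  18.9] [163 163 159
[... 687 characters left out ...]
1] [ 58 108 197]
186 [636.8  -1.7  93.1] [ 63 118 214]
187 [636.8  -3.   93.2] [ 64 120 216]
188 [637.   -4.7  92.2] [ 65 119 214]
189 [636.9  -5.9  92.6] [109 135 208]
190 [646.1 -23.3  42.1] [191 189 212]
191 [646.2 -25.   41.8] [230 223 223]
192 [646.2 -26.5  41.8] [225 210 206]
193 [645.3 -26.6  46.3] [174 140 137]
194 [644.6 -26.9  49.9] [126  68  66]
195 [643.5 -26.4  56. ] [133  40  35]
196 [643.3 -27.5  57.1] [187  49  43]
197 [643.1 -28.7  58.1] [221  58  50]
198 [643.1 -30.2  57.9] [228  60  53]
199 [642.9 -31.4  58.9] [228  60  53]
200 [642.9 -32.9  58.8] [228  60  52]
201 [643.1 -34.9  57.5] [228  60  52]
202 [643.  -36.2  58. ] [229  60  53]
203 [642.7 -37.1  59.8] [230  61  53]
```

```bash
python3 -c "
from h import *
print(order.job_done())"
```

```text
the job is handed in; nothing more can be done
None
```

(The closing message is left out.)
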